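# Lock an engraving block in the holding bed

### The job

Lay the boxwood engraving block, drawing up, between the two side guides of the holding bed, setting it down gently rather than dropping it. Slide the dark stop along until it holds the block snugly against the aluminium fence with no play, then turn the stop's red knob clockwise to its locked position so the stop cannot slip back. Leave the ink tin, the lino block and the graver where they are.

Things in the scene. Friction and masses are not known exactly. Their poses are not given: they have to be found in the camera images.
- bed: Fixed holding bed: plywood board 140 (x) x 260 (y) x 18 mm; origin: centre of its underside. Two dark wood side guides run along y, 6 mm high, 10 wide, inner faces at x = -30 and +30 mm. The aluminium fence, 80 (x) x 22 (y) mm, 18 high above the board, stands at the -y end, inner face at y = -85 mm. The stop slides along y between the guides over a flat track strip at x = 0.
- stop (a joint): Travel of the stop, m: 0 far from the fence, grows along the bed's -y towards it, to 0.13. Fence face to stop face = 0.160 minus this: 0.096 with the 64 mm block tight between. The stop is a dark metal block 54 (bed x) x 36 (bed y) mm, its top 20.5 mm above the board and the red knob on it; slides with about 1.5 N while the knob is loose, held fast when locked.
- stop_face (a point): Centre of the stop's face that meets the block, 10 mm above the board; axes as the bed's.
- knob (a joint): Turn of the clamp knob, rad, clockwise seen from above: loose near 0 (starts 0 to 0.3), begins to clamp at about 0.6, locked from 1.1 on, end stop at 1.4. At 0 the grip bar lies along the bed's x, across the slide; near locked it lies almost along the slide. Needs about 0.2 N m.
- knob_grip (a point): On the knob's axis at the height to grip, 66.5 mm above the bench: the red grip bar is 42 mm long along this point's x, 14 mm thick along its y, from 46 to 75.5 mm above the bench; below it is a 31 mm round flange. A white mark lies on one end of the bar's top.
- block: Boxwood engraving block, pale yellow, 50 (x) x 64 (y) x 23 mm high, about 70 g, dark line drawing on its top. Origin: centre of its underside. It belongs with its 64 mm side along the bed's y, either way round; it starts flat on the bench.
- ink_tin: Round blue ink tin with steel lid, 67 mm across, 38 mm high; origin at the centre of its underside. Leave alone.
- lino_block: Square lino block, dark green on cork-brown base, 52 x 52 x 18 mm; origin at the centre of its underside. Leave alone.
- graver: Graver, 115 mm long along its x, mushroom-shaped brown handle at -x, steel blade on a cork rest, 34 mm high; origin under its middle. Leave alone.

How it is judged:
By the outcome, as a careful person would: the job done as asked, in the order asked, and still so for the second after the job is handed in, with the robot touching nothing.
It also fails if it takes over 54 s, if anything falls off the work surface, if the arm or the gripper's body presses on something with over 40 N, if the wrist force passes 120 N, or if a joint passes its speed limit or range.

### The arm

A 7-joint arm with a two-finger parallel gripper is mounted at the origin on the work surface. World frame = base frame: x ahead of the robot, y to its left, z up, the work surface at z = 0. Lengths are in m, angles in rad, forces in N, time in s.
With the tool pointing down it reaches from about 0.425 to 0.875 m from the base axis. Payload 4.7 kg.
Tool frame: the origin (TCP) lies midway between the tips of the shut fingers; the grasp point (between the pads) lies 19 mm behind it; z points along the fingers, y is the line along which they close (so a half turn about z gives the same grasp; the last joint's range is limited). The gripper opens to 87 mm and grips with 3 to 60 N. Pads are 19 mm wide; open, the fingers measure 117 mm over their backs; the gripper's body (75 mm by 190 mm) begins 51 mm behind the grasp point.
Start: joints at [-1.241, 0.321, -0.07, 1.45, 0.023, 1.371, -0.057], TCP at [0.202, 0.618, 0.223] pointing down, gripper open.
Joint ranges: [-2.86, 2.86], [-0.3, 2.09], [-1.38, 1.24], [0.06, 2.45], [-1.56, 4.7], [0.09, 2.05], [-2.69, 2.69]. Speed limits (rad/s): [2.57, 2.57, 3.14, 3.14, 3.14, 3.14, 3.14].

### API

Orientations are given as a unit quaternion [w, x, y, z].
In Python, from station import arm, get_image, camera_params, ticket gives the robot as it stands.
- The arm moves only by the tool carry_out, never from a script. Its argument "commands" is a list that holds one entry, the list of rows, each a list of 4 numbers: the shift along the tool's x, y, z in mm, then the turn about the tool's z in rad. A call has 1 to 12 rows; each row is the pose to reach, as a shift and turn from the pose commanded when the call began, along the tool's axes at that moment; what a row does not reach only later rows make up. A row lasts 1/12 s, in which the tool goes at most 41.7 mm and 7.16 degrees, less where a joint would pass 70% of its speed; a pose out of reach is approached as far as the arm can. A call with a gripper value outside its range is refused whole. "jaw" is the closure, from 0 (fully open) to 1 (shut), set as the call begins (left out, the last holds). The fingers move at their own pace and stop on an object; the grip force is fixed at half the most. Time passes only in rows, so rows that repeat a pose let the fingers close. It gives the time, the measured TCP pose, the force, the opening and the grip force at its end, in the units of the state.
- arm.state(): the state, without advancing time (a new reading comes with each control period).
- get_image(name): name is "scene" or "top" or "wrist"; returns the picture (480x640x3 uint8, blue, green, red); there is no depth.
- camera_params(name): a dict with "K" (3x3 intrinsics, pixels), "cam_to_world" (4x4, takes a point from camera to world coordinates); the wrist camera has in their place "tool_from_camera" (4x4, takes a point from camera to tool coordinates, whose origin is the TCP and whose axes are the flange's). Camera axes: x right, y down, z forward; pixel columns grow to the right and rows downward; lengths in m; the calibration is good to about 2 mm. A picture is of the moment at which its call begins: read the wrist's pose just before it. camera_params takes no time and is no camera call.
- ticket.close_job(): hands the job in; it is judged then, once.
The state is a dict: "time_s": time; "joint_positions": joint angles; "dq": joint speeds; "effort": joint torques, N m; "ee_pos": TCP position; "orientation": TCP orientation; "wrist_force": force on the tool from outside, world axes, zero at the start; "wrist_torque": the same for the moment, N m; "finger_gap": opening from 0.0 (shut) to 1.0 (fully open); "gripper_force": force on a finger pad.
Only numpy, scipy, OpenCV 4.12 (cv2) and the standard library are available. Lean on these libraries where they do the work, as an engineer would, in place of code of your own. Each camera call takes 0.05 s, during which the arm holds its last target. There are 200 camera calls.

## Working session

There is one attempt and no reset: what is moved stays moved. The work goes in short steps, Python scripts to look and compute and a tool call to move; the robot and the scene stay as the last step left them, time stands still between calls to the robot, and variables do not carry over. Pictures are saved under pics/ and viewed, at most 10 in all, crops included, and the job is handed in when it is done.

Besides the shell and the picture viewer there is one more tool, called after ">>>" as name([rows], argument=value, ...), one row to a line, values as JSON. carry_out: Moves the arm, as the interface text tells. Its arguments: {"type":"object","properties":{"commands":{"type":"array","items":{"type":"array","items":{"type":"array","items":{"type":"number"}}}},"jaw":{"type":"number"}},"required":["commands"]}

```bash
mkdir -p pics; python3 - <<'E'
from station import arm, get_image, camera_params
import cv2
print(arm.state())
for n in("top","scene"):
    cv2.imwrite(f"pics/{n}0.png",get_image(n)); p=camera_params(n); print(n,p)
print(camera_params("wrist"))
E
```

```text
{'time_s': 0.0, 'joint_positions': array([-1.24090094,  0.32181674, -0.07007051,  1.45163606,  0.02261726,
        1.37082568, -0.05691778]), 'dq': array([-2.31181130e-04, -7.86492752e-05,  1.11206802e-03,  4.94241993e-04,
       -2.89702133e-04, -9.76798262e-04, -3.14002892e-04]), 'effort': array([-9.82104416e-05, -4.91298366e+01, -4.04041009e-01, -3.12539577e+01,
       -6.39905711e-02,  4.34994511e-02,  1.93720762e-04]), 'ee_pos': array([0.20176464, 0.61731768, 0.22148504]), 'orientation': array([-8.99613050e-05,  1.57241407e-01,  9.87559739e-01, -9.45316009e-04]), 'wrist_force': array([-0.31712069, -0.27629521,  0.00903143]), 'wrist_torque': array([-0.00192229,  0.00070782, -0.01371323]), 'gripper_force': 0.0, 'finger_gap': 1.001587880223082}
top {'K': array([[450.2090276 ,   0.        , 321.71341788],
       [  0.        , 450.2090276 , 237.32863257],
       [  0.        ,   0.        ,   1.        ]]), 'cam_to_world': array([[-0.0210291 , -0.98982453,  0.14073087,  0.36807802],
       [-0.99924689,  0.01621734, -0.03525126, -0.05391642],
       [ 0.03261028, -0.14136618, -0.989
[... 335 characters left out ...]
[ 0.99773008,  0.06270169, -0.02455997, -0.04960683],
       [ 0.01171954, -0.52082892, -0.85358063,  0.76500476],
       [ 0.        ,  0.        ,  0.        ,  1.        ]])}
{'K': array([[399.63438775,   0.        , 314.53851817],
       [  0.        , 399.63438775, 235.23136485],
       [  0.        ,   0.        ,   1.        ]]), 'tool_from_camera': array([[ 3.96230830e-04, -9.58378746e-01, -2.85499601e-01,
         7.79052490e-02],
       [ 9.99999770e-01,  5.36971417e-04, -4.14680982e-04,
         7.50547113e-04],
       [ 5.50726564e-04, -2.85499371e-01,  9.58378738e-01,
        -1.62276453e-01],
       [ 0.00000000e+00,  0.00000000e+00,  0.00000000e+00,
         1.00000000e+00]])}
```

View pics/top0.png

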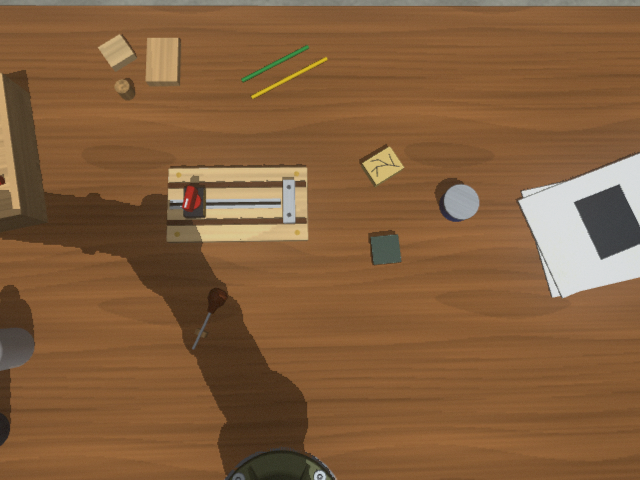

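View pics/scene0.png

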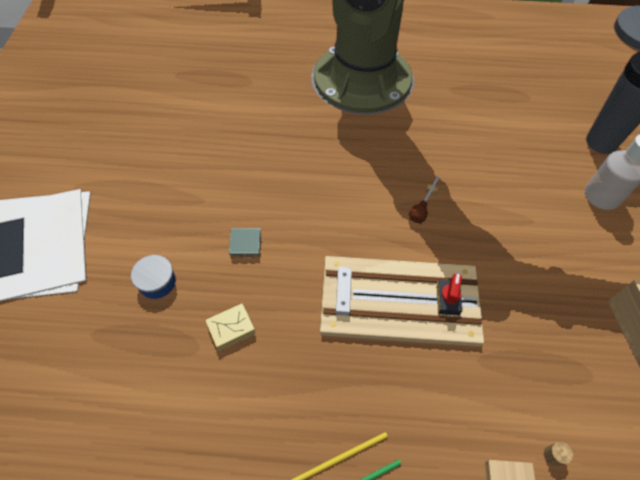

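The top view shows the bed at columns 167–307, rows 167–241, with its fence on the right at (289,200) and the knob at (194,200). The block is at (382,165), the lino at (386,249), the tin at (460,202) and the graver near (208,320). I'll zoom in for the corners.

```bash
cat > h.py <<'E'
import numpy as np, cv2
from station import camera_params
def ray(name,uv,z,T=None):
    p=camera_params(name); T=p["cam_to_world"] if T is None else T
    uv=np.atleast_2d(np.asarray(uv,float)); d=np.c_[uv,np.ones(len(uv))]@np.linalg.inv(p["K"]).T@T[:3,:3].T
    o=T[:3,3]; return (o+d*((z-o[2])/d[:,2])[:,None])[:,:2]
def wristT(s):
    from scipy.spatial.transform import Rotation as R
    q=s["orientation"]; T=np.eye(4); T[:3,:3]=R.from_quat([q[1],q[2],q[3],q[0]]).as_matrix(); T[:3,3]=s["ee_pos"]
    return T@camera_params("wrist")["tool_from_camera"]
def totool(s,dw):
    return wristT(s)[:3,:3]@np.linalg.inv(camera_params("wrist")["tool_from_camera"][:3,:3])
def rect(mask):
    c,_=cv2.findContours(mask.astype(np.uint8),cv2.RETR_EXTERNAL,cv2.CHAIN_APPROX_NONE)
    return cv2.boxPoints(cv2.minAreaRect(max(c,key=cv2.contourArea)))
E
python3 - <<'E'
from h import *
im=cv2.imread("pics/top0.png")
cv2.imwrite("pics/c1.png",cv2.resize(im[145:260,155:415],None,fx=3,fy=3,interpolation=cv2.INTER_CUBIC))
hsv=cv2.cvtColor(im,cv2.COLOR_BGR2HSV)
print(hsv[160,376],hsv[172,250],hsv[210,330],hsv[235,250])
sub=np.zeros(im.shape[:2],bool); sub[140:190,355:410]=1
m=sub&(hsv[...,2]>190)
m=cv2.morphologyEx(m.astype(np.uint8),cv2.MORPH_CLOSE,np.ones((5,5)))
r=rect(m);print(r); w=ray("top",r,.023);print(w,w.mean(0),np.diff(w,axis=0), np.linalg.norm(np.diff(w,axis=0),axis=1))
E
```

```text
[ 22  96 149] [ 19  94 216] [ 14 151 133] [ 22  86 216]
[[362.59552 162.7528 ]
 [389.74158 145.78653]
 [403.11237 167.17978]
 [375.9663  184.14606]]
[[ 0.62576867 -0.16342937]
 [ 0.65863676 -0.21645874]
 [ 0.61627251 -0.2401276 ]
 [ 0.58391841 -0.18723472]] [ 0.62114908 -0.20181261] [[ 0.03286809 -0.05302937]
 [-0.04236425 -0.02366886]
 [-0.0323541   0.05289288]] [0.06238931 0.04852777 0.06200358]
```

View pics/c1.png

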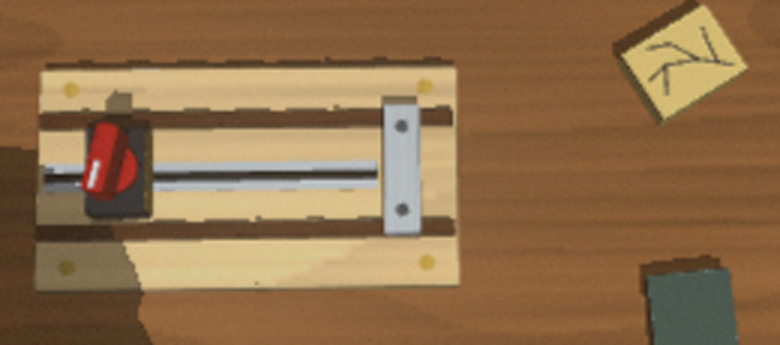

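Zoomed, the board's corners in the crop are at (42,71), (456,67), (460,285) and (36,290). The stop is near its far end and the white mark is at (95,175).

```bash
python3 - <<'E'
from h import *
f=lambda p:(np.array(p,float)+.5)/3-.5+[155,145]
w=ray("top",f([(42,71),(456,67),(460,285),(36,290)]),.018)
print("bed top",w,w.mean(0),np.linalg.norm(np.roll(w,-1,0)-w,axis=1))
yb=(w[0]+w[3]-w[1]-w[2]); xb=w[0]+w[1]-w[2]-w[3]; print("ang y",np.degrees(np.arctan2(yb[1],yb[0])),"x",np.degrees(np.arctan2(xb[1],xb[0])))
w=ray("top",f([(385,103),(420,103),(420,235),(383,233)]),.036);print("fence",w)
print("knob bar",ray("top",f([(92,193),(115,125)]),.0755))
print("stop face edge", ray("top",f([(152,122),(152,216)]),.0385))
# cross-check via scene
print("scene bed",ray("scene",[(325,258),(475,264),(481,342),(321,332)],.018).mean(0))
im=cv2.imread("pics/scene0.png");h=cv2.cvtColor(im,cv2.COLOR_BGR2HSV)
print("scene block top",ray("scene",[(207,322),(245,306),(254,327),(216,346)],.023).mean(0))
E
```

```text
bed top [[ 0.62045094  0.20046274]
 [ 0.62017238 -0.0576529 ]
 [ 0.48142023 -0.0578516 ]
 [ 0.48262047  0.200424  ]] [0.551166   0.07134556] [0.2581158  0.13875229 0.25827838 0.13783047]
ang y 89.83592023664767 x 0.049187526427283065
fence [[ 0.59234585 -0.01368704]
 [ 0.59208888 -0.03511721]
 [ 0.50988468 -0.03408493]
 [ 0.51145416 -0.01175977]]
knob bar [[0.53025718 0.15244491]
 [0.57014483 0.14013579]]
stop face edge [[0.58148078 0.1272897 ]
 [0.52348509 0.12640683]]
scene bed [0.55558367 0.07238266]
scene block top [ 0.62568905 -0.19869373]
```

```bash
cat >> h.py <<'E'
def plan(p,yaw):
    "shift(mm) and turn to put TCP at p with tool y at angle yaw(deg, mod 180)"
    from station import arm
    s=arm.state(); R=wristT(s)[:3,:3]@np.linalg.inv(camera_params("wrist")["tool_from_camera"][:3,:3])
    a=np.degrees(np.arctan2(R[1,1],R[0,1])); t=(a-yaw+90)%180-90
    print("pos",s["ee_pos"].round(4),"yaw",a.round(2),"tilt",R[:2,2].round(4),"| shift",(R.T@(np.array(p)-s["ee_pos"])*1000).round(1),"turn",np.radians(t).round(4),"F",s["wrist_force"].round(1),"j7",s["joint_positions"][6].round(2),"t",round(s["time_s"],2))
E
python3 -c "
from h import *
plan([.623,-.2005,.17],30.5)"
```

```text
pos [0.2018 0.6174 0.2216] yaw 71.9 tilt [-0.0004 -0.0016] | shift [-654.4 -646.5   52.7] turn 0.7226 F [-0.4  0.9 -0.6] j7 -0.06 t 0.1
```

>>> carry_out([
  [[-15, -15, 0, 0.03], [-40, -40, 0, 0.1], [-68, -67, 0, 0.17], [-96, -94, 0, 0.25], [-124, -122, 0, 0.33], [-152, -150, 0, 0.41], [-180, -178, 0, 0.48], [-208, -206, 0, 0.55], [-236, -234, 0, 0.6], [-264, -261, 0, 0.65], [-292, -288, 0, 0.7], [-320, -316, 0, 0.72]],
], jaw=0)

```text
time_s: 1.1
ee_pos: [0.4082, 0.2163, 0.2224]
orientation: [-0.0, 0.496, 0.868, 0.0]
wrist_force: [1.5, 0.6, -0.1]
finger_gap: 0.996
gripper_force: 0.0
```

```bash
python3 -c "
from h import *
plan([.623,-.2005,.17],30.5)"
```

```text
pos [0.4082 0.2163 0.2224] yaw 30.54 tilt [-0.0001  0.0003] | shift [-468.1  -26.8   52.2] turn 0.0007 F [ 1.5  0.6 -0.1] j7 -0.04 t 1.1
```

>>> carry_out([
  [[-41, -2, 0, 0], [-82, -5, 0, 0], [-123, -7, 0, 0], [-164, -9, 6, 0], [-205, -12, 12, 0], [-246, -14, 19, 0], [-287, -16, 26, 0], [-328, -19, 33, 0], [-369, -21, 40, 0], [-408, -23, 46, 0], [-440, -26, 50, 0], [-460, -27, 52, 0]],
])

```text
time_s: 2.1
ee_pos: [0.6189, -0.1958, 0.169]
orientation: [-0.0, 0.497, 0.868, -0.002]
wrist_force: [-1.2, 0.3, 0.1]
finger_gap: 1.002
gripper_force: 0.0
```

>>> carry_out([
  [[0, 0, 0, 0], [0, 0, 0, 0]],
])

```text
time_s: 2.27
ee_pos: [0.6186, -0.1927, 0.1695]
orientation: [-0.001, 0.496, 0.868, -0.001]
wrist_force: [-0.1, -0.3, -0.5]
finger_gap: 1.0
gripper_force: 0.0
```

```bash
python3 - <<'E'
from h import *
from station import arm,get_image
plan([.623,-.2005,.17],30.5)
s=arm.state(); im=get_image("wrist"); cv2.imwrite("pics/w1.png",im); T=wristT(s)
hsv=cv2.cvtColor(im,cv2.COLOR_BGR2HSV)
m=((hsv[...,2]>175)&(hsv[...,0]>17)&(hsv[...,0]<32)).astype(np.uint8)
m=cv2.morphologyEx(m,cv2.MORPH_CLOSE,np.ones((9,9))); m=cv2.morphologyEx(m,cv2.MORPH_OPEN,np.ones((5,5)))
r=rect(m);print(r);w=ray("wrist",r,.023,T);e=np.roll(w,-1,0)-w
print(w.mean(0),np.linalg.norm(e,axis=1),np.degrees(np.arctan2(e[:,1],e[:,0])))
E
```

```text
pos [ 0.6186 -0.1927  0.1695] yaw 30.5 tilt [-0.002  -0.0005] | shift [-8.9 -0.2 -0.5] turn 0.0 F [-0.1 -0.3 -0.5] j7 0.99 t 2.27
[[282. 191.]
 [344. 191.]
 [344. 267.]
 [282. 267.]]
[ 0.62267898 -0.20095843] [0.04839942 0.06339853 0.05120286 0.06342081] [  30.54187472  -58.27251492 -149.43763839  119.1941679 ]
```

View pics/w1.png

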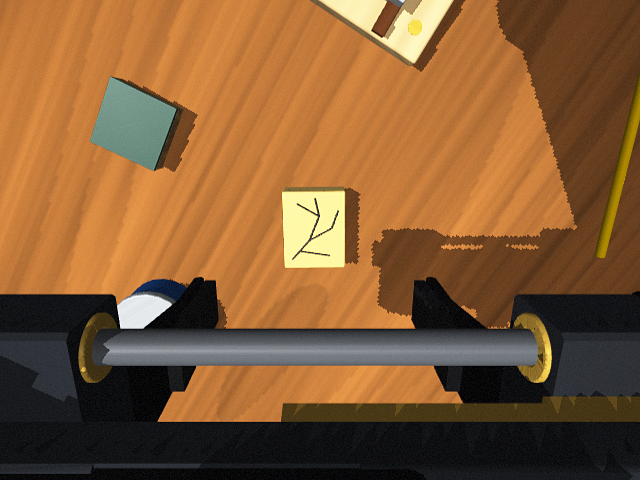

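The wrist view shows the block at (313,228), square to the fingers, at world (0.6227, -0.2010). Nothing is under the fingers, so I'll go down to grasp.

```bash
python3 -c "
from h import *
plan([.6227,-.201,.009],30)"
```

```text
pos [ 0.6188 -0.191   0.1699] yaw 30.63 tilt [-0.0014  0.0007] | shift [-10.8  -1.6 160.8] turn 0.011 F [-0.5  0.7 -0.2] j7 0.99 t 2.32
```

>>> carry_out([
  [[-3, 0, 10, 0.01], [-7, -1, 35, 0.01], [-10, -1, 65, 0.01], [-10, -1, 95, 0.01], [-10, -1, 115, 0.01], [-10, -1, 125, 0.01], [-10, -1, 125, 0.01], [-10, -1, 125, 0.01]],
])

```text
time_s: 2.98
ee_pos: [0.6238, -0.1996, 0.0459]
orientation: [0.0, 0.499, 0.867, 0.0]
wrist_force: [-0.7, -0.4, 0.7]
finger_gap: 0.998
gripper_force: 0.0
```

```bash
python3 - <<'E'
from h import *
from station import arm,get_image
for i in range(3):
    plan([.6227,-.201,.009],30); get_image("wrist")
s=arm.state(); im=get_image("wrist"); T=wristT(s)
hsv=cv2.cvtColor(im,cv2.COLOR_BGR2HSV)
m=((hsv[...,2]>175)&(hsv[...,0]>17)&(hsv[...,0]<32)).astype(np.uint8)
m=cv2.morphologyEx(m,cv2.MORPH_CLOSE,np.ones((15,15))); m=cv2.morphologyEx(m,cv2.MORPH_OPEN,np.ones((5,5)))
r=rect(m);print(r);w=ray("wrist",r,.023,T);e=np.roll(w,-1,0)-w
print(w.mean(0),np.linalg.norm(e,axis=1),np.degrees(np.arctan2(e[:,1],e[:,0])))
E
```

```text
pos [ 0.6238 -0.1996  0.0459] yaw 30.14 tilt [0.0003 0.0003] | shift [-0.7 -1.7 36.9] turn 0.0025 F [-0.7 -0.4  0.7] j7 1.05 t 2.98
pos [ 0.6245 -0.2002  0.047 ] yaw 30.12 tilt [ 0.0021 -0.0002] | shift [ 0.3 -2.  38. ] turn 0.0022 F [-0.1  0.5  1.1] j7 1.05 t 3.03
pos [ 0.6248 -0.2006  0.0475] yaw 30.11 tilt [ 0.0032 -0.0005] | shift [ 0.8 -2.2 38.5] turn 0.0019 F [-0.4  0.   0.8] j7 1.05 t 3.08
[[258. 215.]
 [359. 215.]
 [359. 327.]
 [258. 327.]]
[ 0.62164439 -0.19935939] [0.04851652 0.06039307 0.05290134 0.06035919] [  30.08420863  -58.04167925 -149.96961419  117.79617648]
```

>>> carry_out([
  [[0, -1, 8, 0], [0, -2, 18, 0], [0, -2, 27, 0], [0, -2, 33, 0], [0, -2, 37, 0], [0, -2, 38, 0], [0, -2, 38, 0]],
])

```text
time_s: 3.77
ee_pos: [0.6215, -0.2014, 0.0069]
orientation: [-0.0, 0.499, 0.866, -0.0]
wrist_force: [-0.2, 0.3, -0.1]
finger_gap: 0.998
gripper_force: 0.0
```

>>> carry_out([
  [[0, 0, 0, 0], [0, 0, 0, 0], [0, 0, 0, 0], [0, 0, 0, 0], [0, 0, 0, 0], [0, 0, 0, 0], [0, 0, 0, 0], [0, 0, 0, 0], [0, 0, 0, 0]],
], jaw=1)

```text
time_s: 4.52
ee_pos: [0.6219, -0.2015, 0.0077]
orientation: [0.0, 0.499, 0.866, 0.0]
wrist_force: [-0.2, 0.9, 1.5]
finger_gap: 0.573
gripper_force: 29.9
```

>>> carry_out([
  [[0, 0, 0, 0], [0, 0, 0, 0], [0, 0, -2, 0], [0, 0, -3, 0], [0, 0, -3, 0]],
], jaw=0.35)

```text
time_s: 4.93
ee_pos: [0.6219, -0.2016, 0.0109]
orientation: [0.0, 0.499, 0.866, 0.0]
wrist_force: [0.4, 0.1, -0.3]
finger_gap: 0.65
gripper_force: 0.0
```

>>> carry_out([
  [[0, 0, 0, 0], [0, 0, 0, 0], [0, 0, 0, 0], [0, 0, 0, 0], [0, 0, 0, 0]],
], jaw=1)

```text
time_s: 5.35
ee_pos: [0.6218, -0.2015, 0.0106]
orientation: [0.0, 0.499, 0.866, 0.0]
wrist_force: [1.0, 0.3, 0.6]
finger_gap: 0.572
gripper_force: 30.0
```

>>> carry_out([
  [[0, 0, -5, 0], [0, 0, -15, 0], [0, 0, -30, 0], [0, 0, -50, 0], [0, 0, -70, 0], [0, 0, -90, 0], [0, 0, -105, 0], [0, 0, -110, 0], [0, 0, -110, 0]],
])

```text
time_s: 6.1
ee_pos: [0.623, -0.2021, 0.1234]
orientation: [0.002, 0.499, 0.866, 0.001]
wrist_force: [0.5, -1.1, -0.2]
finger_gap: 0.571
gripper_force: 30.0
```

```bash
python3 -c "
from h import *
plan([.553,.040,.12],0)"
```

```text
pos [ 0.623  -0.2021  0.1234] yaw 30.08 tilt [ 0.0044 -0.0007] | shift [244.6  60.7   3. ] turn 0.5249 F [ 0.5 -1.1 -0.2] j7 1.02 t 6.1
```

```bash
python3 -c "
from h import *
plan([.553,-.09,.16],0)"
```

```text
pos [ 0.623  -0.2021  0.1234] yaw 30.08 tilt [ 0.0044 -0.0007] | shift [132.   -4.3 -37. ] turn 0.5249 F [ 0.5 -1.1 -0.2] j7 1.02 t 6.1
```

>>> carry_out([
  [[10, 0, -3, 0.04], [30, -1, -10, 0.12], [55, -2, -18, 0.22], [80, -3, -25, 0.32], [105, -4, -32, 0.42], [122, -4, -37, 0.49], [131, -4, -37, 0.525], [132, -4, -37, 0.525], [132, -4, -37, 0.525], [132, -4, -37, 0.525]],
])

```text
time_s: 6.93
ee_pos: [0.552, -0.09, 0.1571]
orientation: [0.0, 0.707, 0.707, -0.0]
wrist_force: [0.0, 0.5, -0.9]
finger_gap: 0.57
gripper_force: 30.0
```

```bash
python3 - <<'E'
from h import *
from station import arm,get_image
s=arm.state(); im=get_image("wrist"); cv2.imwrite("pics/w2.png",im); np.save("T2.npy",wristT(s))
plan([.553,.035,.06],0)
E
```

```text
pos [ 0.5521 -0.0903  0.1572] yaw -0.03 tilt [-0.0005 -0.0008] | shift [125.4   0.9  97.1] turn -0.0005 F [-0.2  0.5 -1.4] j7 0.25 t 6.98
```

View pics/w2.png

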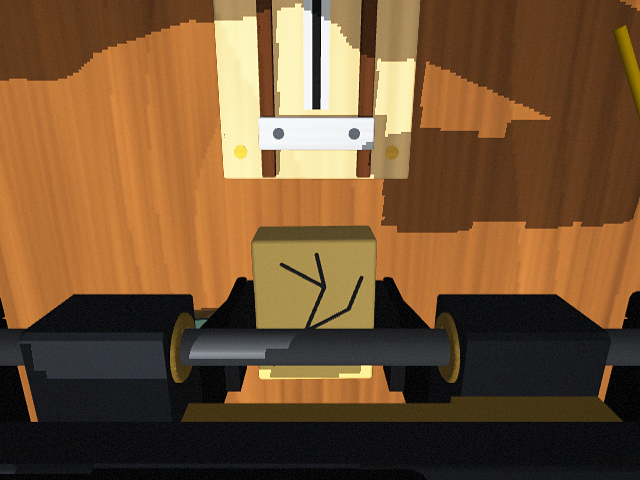

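The block is held centred. The fence's inner top edge is at row 117 (columns 259–374), and the board's end corners are at (224,179) and (409,179).

```bash
python3 - <<'E'
from h import *
T=np.load("T2.npy"); im=cv2.imread("pics/w2.png"); g=cv2.cvtColor(im,cv2.COLOR_BGR2GRAY).astype(int)
for r in(90,105,165): print(r,"L",g[r,215:235].tolist(),g[r,252:282].tolist(),"R",g[r,352:382].tolist(),g[r,400:424].tolist())
for c in(300,340): print(c,g[110:125,c].tolist(),g[144:156,c].tolist(),g[172:186,c].tolist())
print("fence inner",ray("wrist",[(259.5,116.5),(374,116.5)],.036,T)); print("board end",ray("wrist",[(224,178.7),(409,178.7)],.018,T))
E
```

```text
90 L [134, 128, 129, 152, 236, 236, 236, 236, 236, 237, 236, 237, 238, 238, 238, 237, 238, 238, 236, 235] [236, 238, 238, 241, 242, 243, 249, 127, 70, 69, 70, 70, 76, 80, 80, 76, 81, 79, 80, 80, 57, 9, 153, 152, 141, 246, 244, 242, 241, 240] R [230, 229, 228, 228, 230, 233, 195, 34, 71, 71, 72, 73, 75, 75, 80, 80, 84, 80, 81, 77, 76, 61, 145, 143, 133, 244, 240, 238, 237, 238] [239, 239, 238, 239, 239, 240, 239, 239, 237, 237, 235, 236, 234, 193, 60, 57, 65, 61, 61, 61, 66, 63, 138, 141]
105 L [138, 129, 128, 124, 161, 237, 235, 237, 236, 237, 236, 236, 239, 238, 239, 239, 239, 237, 238, 239] [235, 235, 233, 234, 232, 234, 239, 212, 70, 68, 69, 74, 75, 78, 85, 81, 82, 83, 79, 84, 72, 31, 75, 155, 149, 150, 146, 142, 244, 242] R [229, 228, 227, 229, 230, 239, 84, 63, 71, 71, 63, 74, 75, 77, 79, 83, 79, 76, 80, 81, 55, 115, 143, 136, 244, 239, 236, 237, 237, 237] [238, 240, 239, 240, 241, 239, 240, 238, 238, 236, 235, 233, 192, 58, 58, 61, 61, 63, 65, 60, 134, 134, 136, 136]
165 L [142, 146, 142, 145, 145, 142, 141, 137, 215, 238, 239, 238, 239, 239, 239, 240, 241, 240, 240, 240] [240,
[... 231 characters left out ...]
46, 146, 149, 147, 150, 146, 145, 145] [149, 152, 152, 151, 143, 142, 142, 142, 136, 48, 70, 62, 59, 67, 63, 68, 69, 66, 67, 69, 71, 66, 64, 63]
300 [239, 239, 238, 241, 238, 137, 133, 142, 229, 248, 246, 247, 246, 247, 246] [244, 241, 241, 242, 238, 225, 222, 240, 239, 238, 240, 239] [234, 234, 234, 234, 233, 224, 202, 126, 130, 135, 134, 129, 129, 126]
340 [237, 237, 237, 240, 235, 139, 135, 142, 224, 244, 246, 246, 246, 245, 245] [242, 241, 240, 238, 238, 228, 219, 238, 238, 237, 238, 238] [238, 238, 239, 239, 238, 233, 215, 110, 130, 129, 128, 124, 129, 126]
fence inner [[ 0.51523568 -0.01144934]
 [ 0.5930637  -0.01138417]]
board end [[ 0.48432679 -0.05651641]
 [ 0.62402245 -0.05640612]]
```

>>> carry_out([
  [[10, 1, 0, 0], [30, 1, 0, 0], [55, 1, 10, 0], [80, 1, 30, 0], [100, 1, 55, 0], [112, 1, 80, 0], [116, 1, 100, 0], [116, 1, 112, 0], [116, 1, 116, 0], [116, 1, 116, 0], [116, 1, 116, 0]],
])

```text
time_s: 7.9
ee_pos: [0.554, 0.0256, 0.0424]
orientation: [0.001, 0.708, 0.707, 0.0]
wrist_force: [0.1, 0.5, 0.1]
finger_gap: 0.573
gripper_force: 30.0
```

```bash
python3 -c "
from h import *
plan([.5535,.026,.0285],0)"
```

```text
pos [0.554  0.0256 0.0424] yaw -0.1 tilt [ 0.0014 -0.0004] | shift [ 0.4 -0.5 13.9] turn -0.0017 F [0.1 0.5 0.1] j7 0.11 t 7.9
```

>>> carry_out([
  [[0, 0, 2, 0], [0, 0, 4, 0], [0, 0, 6, 0], [0, 0, 8, 0], [0, 0, 9, 0], [0, 0, 10, 0], [0, 0, 11, 0], [0, 0, 12, 0], [0, 0, 12, 0], [0, 0, 12, 0]],
])

```text
time_s: 8.73
ee_pos: [0.5531, 0.0267, 0.0295]
orientation: [-0.0, 0.707, 0.707, -0.0]
wrist_force: [-0.0, 0.2, -0.9]
finger_gap: 0.569
gripper_force: 30.0
```

>>> carry_out([
  [[0, 0, 0.5, 0], [0, 0, 0.5, 0], [0, 0, 1, 0], [0, 0, 1, 0]],
])

```text
time_s: 9.07
ee_pos: [0.5532, 0.0267, 0.0286]
orientation: [0.0, 0.707, 0.707, 0.0]
wrist_force: [-0.2, 0.4, -0.9]
finger_gap: 0.573
gripper_force: 30.0
```

>>> carry_out([
  [[0, 0, 0.3, 0], [0, 0, 0.3, 0], [0, 0, 0.3, 0], [0, 0, 0.3, 0]],
])

```text
time_s: 9.4
ee_pos: [0.5532, 0.0267, 0.0285]
orientation: [-0.0, 0.707, 0.707, 0.0]
wrist_force: [-1.8, -0.2, 3.9]
finger_gap: 0.569
gripper_force: 30.0
```

The block is down, with 3.9 N of contact force. I'll release it and rise.

>>> carry_out([
  [[0, 0, 0, 0], [0, 0, 0, 0], [0, 0, 0, 0], [0, 0, 0, 0]],
], jaw=0.15)

```text
time_s: 9.73
ee_pos: [0.5532, 0.0267, 0.0281]
orientation: [0.0, 0.707, 0.707, 0.0]
wrist_force: [0.2, -1.4, 0.2]
finger_gap: 0.786
gripper_force: 0.0
```

>>> carry_out([
  [[0, 0, -3, 0], [0, 0, -10, 0], [0, 0, -25, 0], [0, 0, -50, 0], [0, 0, -80, 0], [0, 0, -110, 0], [0, 0, -135, 0], [0, 0, -150, 0], [0, 0, -155, 0], [0, 0, -155, 0], [0, 0, -155, 0]],
])

```text
time_s: 10.65
ee_pos: [0.5527, 0.0268, 0.1828]
orientation: [-0.0, 0.707, 0.707, -0.0]
wrist_force: [0.2, 0.3, -0.2]
finger_gap: 0.85
gripper_force: 0.0
```

```bash
python3 - <<'E'
from h import *
from station import arm,get_image
s=arm.state(); im=get_image("wrist"); cv2.imwrite("pics/w3.png",im); np.save("T3.npy",wristT(s))
plan([.553,.147,.15],105)
E
```

```text
pos [0.5523 0.0267 0.1821] yaw 0.01 tilt [-0.0019 -0.0003] | shift [120.3   0.8  32.1] turn 1.3091 F [ 0.6 -0.3 -0.7] j7 0.01 t 10.7
```

View pics/w3.png

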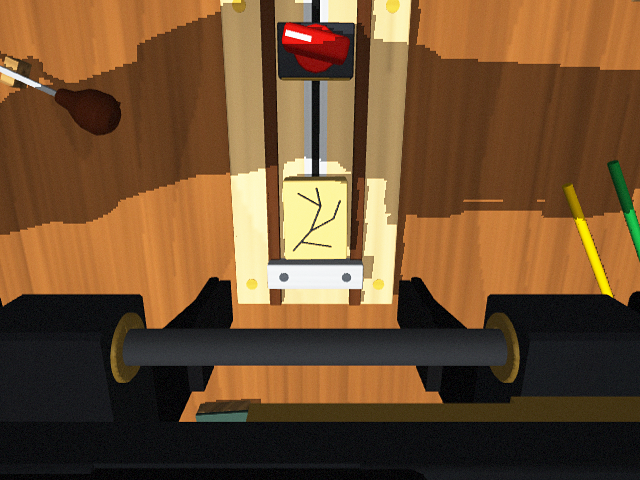

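The block lies between the guides at (315,219), slightly clear of the fence. The stop is at (316,50) and the knob bar is turned a little clockwise. Next I'll measure the knob.

```bash
python3 - <<'E'
from h import *
T=np.load("T3.npy"); im=cv2.imread("pics/w3.png")
c=im[15:90,265:365]; cv2.imwrite("pics/c3.png",cv2.resize(c,None,fx=7,fy=7,interpolation=cv2.INTER_NEAREST))
t=cv2.imread("pics/top0.png")[180:222,170:215]; cv2.imwrite("pics/c4.png",cv2.resize(t,None,fx=12,fy=12,interpolation=cv2.INTER_NEAREST))
E
```

```text
(no output)
```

View pics/c3.png

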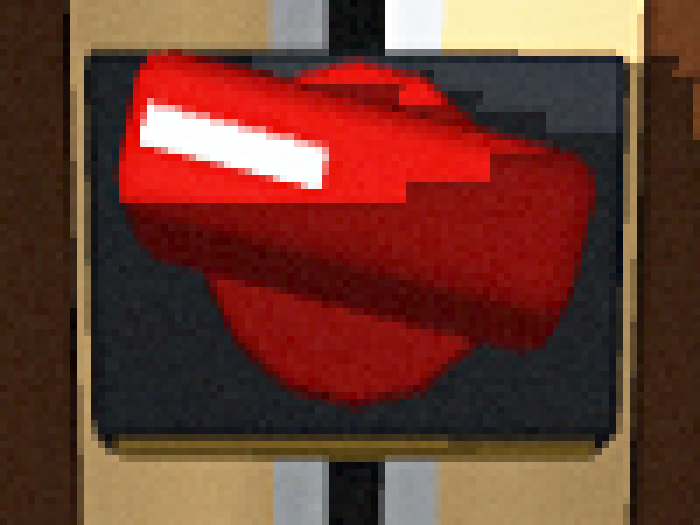

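The bar's top face spans (150,52), (590,160), (555,318) and (120,205) in the crop. The stop's front top edge is at row 438, columns 100–612.

```bash
python3 - <<'E'
from h import *
T=np.load("T3.npy"); f=lambda p:(np.array(p,float))/7-.5+[265,15]
w=ray("wrist",f([(150,50),(592,158),(558,320),(120,207)]),.0755,T); e=np.roll(w,-1,0)-w
print(w,w.mean(0),np.linalg.norm(e,axis=1),np.degrees(np.arctan2(e[:,1],e[:,0])))
v=ray("wrist",f([(88,50),(625,55),(612,438),(98,438)]),.0385,T); print("stop",v,v.mean(0))
print("fence edge",ray("wrist",[(270,260.5),(362,260.5)],.036,T),"block far/near",ray("wrist",[(315,177.5),(315,259)],.041,T).tolist())
plan([*w.mean(0),.16],90-15)
E
```

```text
[[0.53600304 0.16065792]
 [0.57455433 0.15216203]
 [0.57185968 0.13906072]
 [0.53311528 0.1482193 ]] [0.55388308 0.15002499] [0.03947635 0.01337555 0.03981216 0.01276944] [ -12.42812707 -101.62236423  166.70029362   76.92971548]
stop [[0.5275075  0.16821551]
 [0.58049061 0.16780014]
 [0.5801667  0.13251918]
 [0.52759289 0.13249194]] [0.55393943 0.15025669]
fence edge [[ 0.51684289 -0.00808028]
 [ 0.59249492 -0.0080487 ]] block far/near [[0.5537818060654224, 0.06094311395611701], [0.5538363537686782, -0.004937342443165099]]
pos [0.5523 0.0267 0.1821] yaw 0.01 tilt [-0.0019 -0.0003] | shift [123.3   1.6  22. ] turn -1.3089 F [ 0.6 -0.3 -0.7] j7 0.01 t 10.7
```

>>> carry_out([
  [[5, 0, 0, -0.06], [18, 0, 3, -0.17], [34, 0, 6, -0.29], [50, 1, 9, -0.41], [65, 1, 12, -0.53], [80, 1, 15, -0.65], [93, 1, 18, -0.77], [105, 1, 21, -0.89], [113, 1, 22, -1.01], [118, 1, 22, -1.13], [121, 1, 22, -1.25], [121, 1, 22, -1.34]],
], jaw=0.2)

```text
time_s: 11.7
ee_pos: [0.5529, 0.1485, 0.1592]
orientation: [-0.002, 0.112, 0.994, -0.001]
wrist_force: [0.5, 0.1, -0.8]
finger_gap: 0.798
gripper_force: 0.0
```

>>> carry_out([
  [[0, 0, 0, 0], [0, 0, 0, 0], [0, 0, 0, 0]],
])

```text
time_s: 11.95
ee_pos: [0.5537, 0.1473, 0.1603]
orientation: [-0.001, 0.117, 0.993, -0.0]
wrist_force: [-0.5, -0.4, -0.6]
finger_gap: 0.8
gripper_force: 0.0
```

```bash
python3 - <<'E'
from h import *
from station import arm,get_image
s=arm.state(); im=get_image("wrist"); cv2.imwrite("pics/w4.png",im); np.save("T4.npy",wristT(s))
plan([.554,.148,.0495],77)
E
```

```text
pos [0.5538 0.1473 0.1606] yaw 76.64 tilt [-0.0009 -0.0005] | shift [-1.000e-01  8.000e-01  1.111e+02] turn -0.0062 F [ 0.3 -1.1 -0.3] j7 1.12 t 12.0
```

View pics/w4.png

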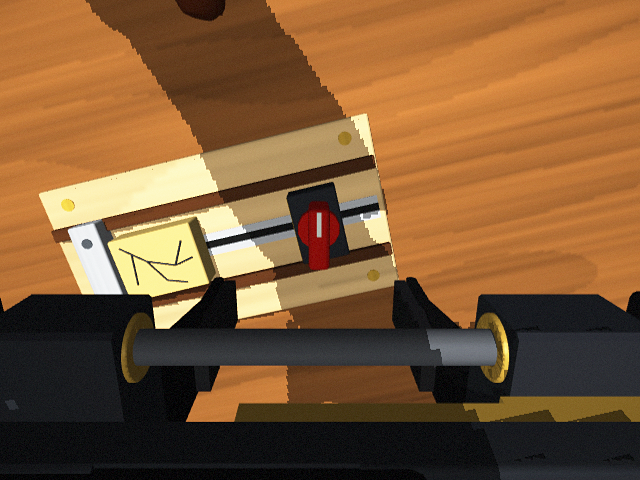

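The knob bar at (318,236) lines up with the finger gap. One numeric check of the offset before I descend.

```bash
python3 - <<'E'
from h import *
T=np.load("T4.npy"); im=cv2.imread("pics/w4.png").astype(int)
m=(im[...,2]>60)&(im[...,1]<40)&(im[...,0]<40); m[:180]=0;m[285:]=0;m[:,:285]=0;m[:,355:]=0
for r in range(196,276,4):
    c=np.where(m[r])[0]; print(r,(c.min(),c.max()) if len(c) else None,end="; ")
w=ray("wrist",[(288,192),(333,182),(348,252)],.0385,T); print("\nstop centre",(w[0]+(w[2]))/2*0+ (w[0]+w[2])/2, np.linalg.norm(np.diff(w,axis=0),axis=1))
w=ray("wrist",[(308,203.5),(327,203.5),(328,263),(309,263)],.0755,T);print("bar",w.mean(0),np.linalg.norm(np.diff(w,axis=0),axis=1))
v=ray("wrist",[(40,193),(368,114),(397,280)],.018,T);print("board",v,(v[0]+v[2])/2)
E
```

```text
196 None; 200 None; 204 (np.int64(309), np.int64(327)); 208 (np.int64(309), np.int64(328)); 212 (np.int64(306), np.int64(331)); 216 (np.int64(301), np.int64(335)); 220 (np.int64(299), np.int64(337)); 224 (np.int64(298), np.int64(339)); 228 (np.int64(298), np.int64(339)); 232 (np.int64(298), np.int64(339)); 236 (np.int64(299), np.int64(337)); 240 (np.int64(301), np.int64(335)); 244 (np.int64(305), np.int64(331)); 248 (np.int64(309), np.int64(328)); 252 (np.int64(309), np.int64(328)); 256 (np.int64(309), np.int64(352)); 260 (np.int64(309), np.int64(335)); 264 (np.int64(303), np.int64(328)); 268 (np.int64(286), np.int64(327)); 272 (np.int64(287), np.int64(288)); 
stop centre [0.5515464  0.15133897] [0.03304855 0.0540866 ]
bar [0.54921481 0.15114637] [0.01197708 0.03995555 0.01251687]
board [[ 0.48416626 -0.05365859]
 [ 0.48537755  0.20399446]
 [ 0.61912922  0.20183583]] [0.55164774 0.07408862]
```

>>> carry_out([
  [[0, 1, 8, 0], [0, 2, 25, 0], [0, 2, 50, 0], [0, 2, 75, 0], [0, 2, 93, 0], [0, 2, 103, 0], [0, 2, 108, 0], [0, 2, 110, 0], [0, 2, 110, 0], [0, 2, 110, 0]],
])

```text
time_s: 12.83
ee_pos: [0.5555, 0.1499, 0.0524]
orientation: [0.001, 0.115, 0.993, 0.001]
wrist_force: [1.0, -0.6, 0.3]
finger_gap: 0.801
gripper_force: 0.0
```

>>> carry_out([
  [[0, 0, 0, 0], [0, 0, 0, 0], [0, 0, 0, 0], [0, 0, 0, 0], [0, 0, 0, 0], [0, 0, 0, 0], [0, 0, 0, 0], [0, 0, 0, 0], [0, 0, 0, 0], [0, 0, 0, 0], [0, 0, 0, 0], [0, 0, 0, 0]],
], jaw=1)

```text
time_s: 13.83
ee_pos: [0.5546, 0.1497, 0.0513]
orientation: [0.0, 0.115, 0.993, 0.0]
wrist_force: [0.2, -0.6, -1.1]
finger_gap: 0.156
gripper_force: 30.0
```

```bash
python3 -c "
from h import *
plan([.5535,.148-.0445,.0495],77)"
```

```text
pos [0.5546 0.1497 0.0513] yaw 76.78 tilt [0.0001 0.0001] | shift [ -9.5 -45.2   1.7] turn -0.0039 F [ 0.2 -0.6 -1.1] j7 1.18 t 13.83
```

The bar is gripped (gap 13.6 mm). About 76 mm of slide is needed, so I'll do most of it, then finish slowly.

>>> carry_out([
  [[-0.5, -2, 0, 0], [-1.2, -5, 0, 0], [-2.5, -10.5, 0, 0], [-4, -17, 0, 0], [-5.5, -23.5, 0, 0], [-7.1, -30, 0, 0], [-8.6, -36.5, 0, 0], [-10.1, -43, 0, 0], [-11.7, -49.5, 0, 0], [-13.2, -56, 0, 0], [-14.3, -61, 0, 0], [-15, -64, 0, 0]],
])

```text
time_s: 14.83
ee_pos: [0.5545, 0.0827, 0.0513]
orientation: [-0.0, 0.116, 0.993, -0.0]
wrist_force: [0.2, 1.8, 0.4]
finger_gap: 0.159
gripper_force: 30.0
```

>>> carry_out([
  [[-0.2, -1, 0, 0], [-0.5, -2, 0, 0], [-0.7, -3, 0, 0], [-0.9, -4, 0, 0], [-1.2, -5, 0, 0], [-1.4, -6, 0, 0], [-1.4, -6, 0, 0], [-1.4, -6, 0, 0]],
])

```text
time_s: 15.5
ee_pos: [0.5545, 0.0776, 0.0513]
orientation: [-0.0, 0.115, 0.993, -0.0]
wrist_force: [-1.1, 1.1, -0.2]
finger_gap: 0.154
gripper_force: 30.0
```

```bash
python3 - <<'E'
from h import *
from station import get_image
plan([.5535,.073,.0515],77)
cv2.imwrite("pics/t5.png",cv2.resize(get_image("top")[145:260,155:415],None,fx=3,fy=3,interpolation=cv2.INTER_CUBIC))
E
```

```text
pos [0.5545 0.0776 0.0513] yaw 76.78 tilt [-0.0001 -0.0003] | shift [-0.1 -4.7 -0.2] turn -0.0039 F [-1.1  1.1 -0.2] j7 1.3 t 15.5
```

>>> carry_out([
  [[-0.2, -0.7, 0, 0], [-0.3, -1.3, 0, 0], [-0.5, -2, 0, 0], [-0.5, -2, 0, 0]],
])

```text
time_s: 15.88
ee_pos: [0.5545, 0.0758, 0.0513]
orientation: [-0.0, 0.115, 0.993, 0.0]
wrist_force: [-1.0, 1.6, -0.6]
finger_gap: 0.16
gripper_force: 30.0
```

>>> carry_out([
  [[-0.1, -0.5, 0, 0], [-0.2, -1, 0, 0], [-0.2, -1, 0, 0], [-0.2, -1, 0, 0]],
])

```text
time_s: 16.22
ee_pos: [0.5545, 0.0747, 0.0512]
orientation: [-0.0, 0.115, 0.993, 0.0]
wrist_force: [-0.7, 1.5, -0.7]
finger_gap: 0.155
gripper_force: 30.0
```

>>> carry_out([
  [[-0.1, -0.5, 0, 0], [-0.2, -1, 0, 0], [-0.2, -1, 0, 0], [-0.2, -1, 0, 0]],
])

```text
time_s: 16.55
ee_pos: [0.5545, 0.0736, 0.0513]
orientation: [0.0, 0.115, 0.993, -0.0]
wrist_force: [-1.0, 1.4, -0.5]
finger_gap: 0.158
gripper_force: 30.0
```

>>> carry_out([
  [[-0.1, -0.5, 0, 0], [-0.2, -1, 0, 0], [-0.2, -1, 0, 0], [-0.2, -1, 0, 0]],
])

```text
time_s: 16.88
ee_pos: [0.5545, 0.0725, 0.0513]
orientation: [0.0, 0.115, 0.993, -0.0]
wrist_force: [-1.2, 1.8, -0.4]
finger_gap: 0.156
gripper_force: 30.0
```

>>> carry_out([
  [[-0.1, -0.5, 0, 0], [-0.2, -1, 0, 0], [-0.2, -1, 0, 0], [-0.2, -1, 0, 0]],
])

```text
time_s: 17.22
ee_pos: [0.5545, 0.0715, 0.0513]
orientation: [0.0, 0.115, 0.993, -0.0]
wrist_force: [-0.5, 1.2, -0.9]
finger_gap: 0.157
gripper_force: 30.0
```

>>> carry_out([
  [[-0.1, -0.5, 0, 0], [-0.2, -1, 0, 0], [-0.2, -1, 0, 0], [-0.2, -1, 0, 0]],
])

```text
time_s: 17.55
ee_pos: [0.5545, 0.0705, 0.0513]
orientation: [0.0, 0.115, 0.993, -0.0]
wrist_force: [0.1, 1.5, -0.4]
finger_gap: 0.159
gripper_force: 30.0
```

>>> carry_out([
  [[-0.1, -0.5, 0, 0], [-0.2, -1, 0, 0], [-0.2, -1, 0, 0], [-0.2, -1, 0, 0]],
])

```text
time_s: 17.88
ee_pos: [0.5545, 0.0698, 0.0513]
orientation: [0.0, 0.115, 0.993, 0.0]
wrist_force: [0.7, 2.7, -2.0]
finger_gap: 0.158
gripper_force: 30.0
```

>>> carry_out([
  [[-0.1, -0.5, 0, 0], [-0.2, -1, 0, 0], [-0.2, -1, 0, 0], [-0.2, -1, 0, 0]],
])

```text
time_s: 18.22
ee_pos: [0.5544, 0.0697, 0.0513]
orientation: [0.0, 0.115, 0.993, 0.001]
wrist_force: [-0.7, 5.0, -2.2]
finger_gap: 0.163
gripper_force: 30.0
```

```bash
python3 - <<'E'
from h import *
from station import get_image
plan([.5535,.073,.0515],77)
cv2.imwrite("pics/t6.png",cv2.resize(get_image("scene")[240:360,300:500],None,fx=4,fy=4,interpolation=cv2.INTER_CUBIC))
E
```

```text
pos [0.5544 0.0697 0.0513] yaw 76.81 tilt [0.0004 0.0013] | shift [ 1.7  3.  -0.2] turn -0.0032 F [-0.7  5.  -2.2] j7 1.32 t 18.22
```

View pics/t6.png

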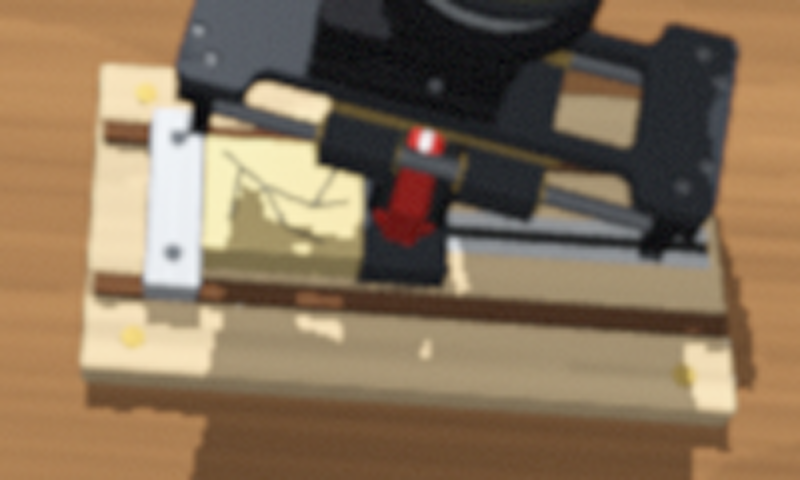

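The scene view shows the block tight between the fence at (175,200) and the stop at (405,240), and the force is rising. I'll press slightly more and turn the knob clockwise.

>>> carry_out([
  [[-0.2, -0.8, 0, 0], [-0.3, -1.5, 0, 0], [-0.3, -1.5, 0, 0.08], [-0.3, -1.5, 0, 0.18], [-0.3, -1.5, 0, 0.28], [-0.3, -1.5, 0, 0.38], [-0.3, -1.5, 0, 0.48], [-0.3, -1.5, 0, 0.56]],
])

```text
time_s: 18.93
ee_pos: [0.5541, 0.069, 0.0513]
orientation: [-0.0, 0.387, 0.922, 0.001]
wrist_force: [-1.1, 5.7, -1.1]
finger_gap: 0.16
gripper_force: 30.0
```

>>> carry_out([
  [[0, 0, 0, 0.08], [0, 0, 0, 0.16], [0, 0, 0, 0.24], [0, 0, 0, 0.32], [0, 0, 0, 0.4], [0, 0, 0, 0.46], [0, 0, 0, 0.5], [0, 0, 0, 0.52], [0, 0, 0, 0.52], [0, 0, 0, 0.52]],
])

```text
time_s: 19.77
ee_pos: [0.5536, 0.0687, 0.0514]
orientation: [-0.001, 0.609, 0.793, 0.0]
wrist_force: [-1.9, 4.9, 0.6]
finger_gap: 0.165
gripper_force: 30.0
```

```bash
python3 - <<'E'
from h import *
from station import arm
plan([.5535,.07,.0515],90-np.degrees(1.28)); print(arm.state()["wrist_torque"],arm.state()["finger_gap"])
E
```

```text
pos [0.5536 0.0687 0.0514] yaw 15.0 tilt [-0.0016  0.0018] | shift [ 1.2  0.3 -0.1] turn -0.0291 F [-1.9  4.9  0.6] j7 0.31 t 19.77
[1.18115841 0.50196517 0.22183106] 0.16491841338154495
```

>>> carry_out([
  [[0.7, 0.2, 0, 0], [1.4, 0.4, 0, 0], [1.4, 0.4, 0, 0]],
])

```text
time_s: 20.02
ee_pos: [0.5536, 0.0687, 0.0514]
orientation: [-0.001, 0.609, 0.793, -0.0]
wrist_force: [-2.8, 3.2, 3.4]
finger_gap: 0.158
gripper_force: 30.0
```

>>> carry_out([
  [[0, 0, 0, 0], [0, 0, 0, 0], [0, 0, 0, 0], [0, 0, 0, 0], [0, 0, 0, 0], [0, 0, 0, 0]],
], jaw=0.3)

```text
time_s: 20.52
ee_pos: [0.5546, 0.068, 0.0513]
orientation: [0.0, 0.61, 0.793, 0.0]
wrist_force: [0.1, -0.4, 0.8]
finger_gap: 0.529
gripper_force: 0.0
```

>>> carry_out([
  [[0, 0, -5, 0], [0, 0, -15, 0], [0, 0, -35, 0], [0, 0, -60, 0], [0, 0, -90, 0], [0, 0, -115, 0], [0, 0, -130, 0], [0, 0, -140, 0], [0, 0, -140, 0], [0, 0, -140, 0]],
])

```text
time_s: 21.35
ee_pos: [0.5543, 0.0686, 0.1914]
orientation: [0.0, 0.609, 0.793, 0.0]
wrist_force: [-0.4, -0.1, 0.1]
finger_gap: 0.699
gripper_force: 0.0
```

```bash
python3 - <<'E'
from h import *
from station import arm,get_image
s=arm.state(); im=get_image("wrist"); cv2.imwrite("pics/w7.png",im); np.save("T7.npy",wristT(s))
plan([.5535,.07,.0515],15)
E
```

```text
pos [0.5537 0.0685 0.1905] yaw 14.9 tilt [-0.0011 -0.0001] | shift [  1.5   0.3 139. ] turn -0.0017 F [-0.4  0.9  1.1] j7 0.2 t 21.4
```

View pics/w7.png

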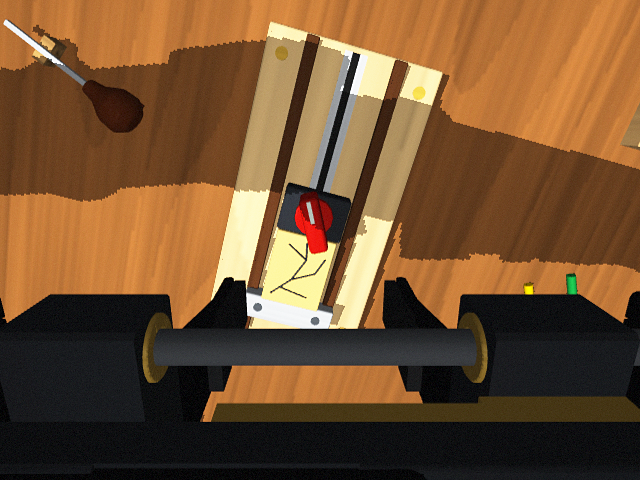

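The stop and block sit tight, but the bar leans about 13° back from the finger line, so it slipped or sprang back in the grip. I'll measure the actual angle.

```bash
python3 - <<'E'
from h import *
T=np.load("T7.npy"); im=cv2.imread("pics/w7.png"); i=im.astype(int)
w=((i.min(2)>150)).astype(np.uint8); w[:195]=0; w[228:]=0; w[:,:298]=0; w[:,325:]=0
r=rect(w); print("white",r.tolist())
c=im[180:260,275:355]; cv2.imwrite("pics/c7.png",cv2.resize(c,None,fx=7,fy=7,interpolation=cv2.INTER_NEAREST))
g=lambda a,z:ray("wrist",a,z,T)
def ang(a,z): d=np.diff(g(a,z),axis=0)[0]; return np.degrees(np.arctan2(d[1],d[0]))
for k in range(4): print(ang([r[k],r[(k+1)%4]],.0755).round(1),end=" ")
print("slide",ang([(320,190),(352,60)],.02))
E
```

```text
white [[306.06341552734375, 202.62925720214844], [309.54632568359375, 201.88291931152344], [314.02435302734375, 222.7804718017578], [310.54144287109375, 223.5268096923828]]
27.2 -63.4 -152.6 116.5 slide 91.43076182019006
```

View pics/c7.png

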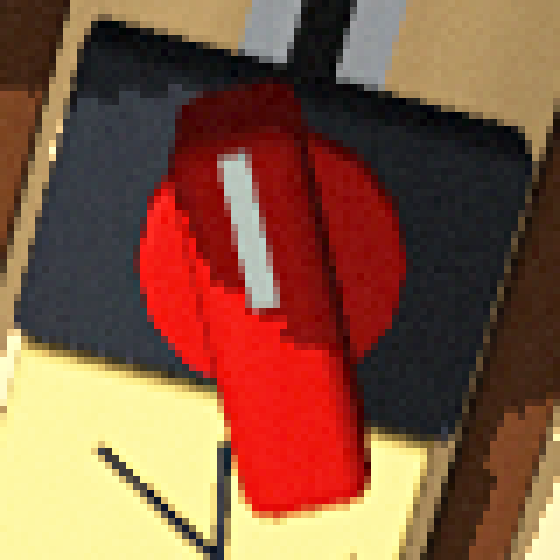

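The crop shows the white mark from (228,155) to (270,305). The bar lies at -63.4°, so the knob is at about 1.11 rad, only just at the locked threshold. I'll regrip in line with the bar and turn it further.

>>> carry_out([
  [[1, -0.5, 8, -0.05], [1, -0.5, 28, -0.12], [1, -0.5, 58, -0.18], [1, -0.5, 88, -0.18], [1, -0.5, 113, -0.18], [1, -0.5, 128, -0.18], [1, -0.5, 136, -0.18], [1, -0.5, 140, -0.18], [1, -0.5, 141, -0.18], [1, -0.5, 141, -0.18]],
])

```text
time_s: 22.23
ee_pos: [0.5539, 0.0693, 0.0506]
orientation: [0.0, 0.536, 0.844, 0.0]
wrist_force: [-0.5, 0.0, -0.0]
finger_gap: 0.697
gripper_force: 0.0
```

>>> carry_out([
  [[0, 0, 0, 0], [0, 0, 0, 0], [0, 0, 0, 0], [0, 0, 0, 0], [0, 0, 0, 0], [0, 0, 0, 0], [0, 0, 0, 0], [0, 0, 0, 0], [0, 0, 0, 0]],
], jaw=1)

```text
time_s: 22.98
ee_pos: [0.5536, 0.0694, 0.0503]
orientation: [0.0, 0.536, 0.845, -0.0]
wrist_force: [0.3, 0.1, 0.3]
finger_gap: 0.157
gripper_force: 30.0
```

>>> carry_out([
  [[0, 0, 0, 0.06], [0, 0, 0, 0.12], [0, 0, 0, 0.18], [0, 0, 0, 0.24], [0, 0, 0, 0.28], [0, 0, 0, 0.32], [0, 0, 0, 0.32], [0, 0, 0, 0.32]],
])

```text
time_s: 23.65
ee_pos: [0.5533, 0.0693, 0.0503]
orientation: [-0.0, 0.663, 0.749, -0.0]
wrist_force: [-1.9, -0.9, 3.1]
finger_gap: 0.163
gripper_force: 30.0
```

```bash
python3 - <<'E'
from h import *
from station import arm
plan([.5535,.07,.0515],15); print(arm.state()["wrist_torque"],arm.state()["finger_gap"])
E
```

```text
pos [0.5533 0.0693 0.0503] yaw 7.01 tilt [-0.0006 -0.0004] | shift [ 0.7  0.3 -1.2] turn -0.1395 F [-1.9 -0.9  3.1] j7 0.18 t 23.65
[-0.24706254  0.44155875  0.49153987] 0.16329114544414056
```

>>> carry_out([
  [[0, 0, 0, 0], [0, 0, 0, 0], [0, 0, 0, 0], [0, 0, 0, 0], [0, 0, 0, 0], [0, 0, 0, 0]],
], jaw=0.3)

```text
time_s: 24.15
ee_pos: [0.5537, 0.0694, 0.0503]
orientation: [0.0, 0.663, 0.748, 0.0]
wrist_force: [0.7, -0.2, -0.1]
finger_gap: 0.53
gripper_force: 0.0
```

>>> carry_out([
  [[0, 0, -5, 0], [0, 0, -15, 0], [0, 0, -35, 0], [0, 0, -60, 0], [0, 0, -90, 0], [0, 0, -115, 0], [0, 0, -130, 0], [0, 0, -140, 0], [0, 0, -140, 0], [0, 0, -140, 0]],
])

```text
time_s: 24.98
ee_pos: [0.5536, 0.0695, 0.1904]
orientation: [-0.0, 0.663, 0.748, 0.0]
wrist_force: [0.4, -1.3, 0.3]
finger_gap: 0.699
gripper_force: 0.0
```

```bash
python3 - <<'E'
from h import *
from station import arm,get_image
s=arm.state(); im=get_image("wrist"); cv2.imwrite("pics/w8.png",im); T=wristT(s); i=im.astype(int)
print(s["ee_pos"],s["time_s"])
# red area of knob, then white mark within it
red=((i[...,2]>90)&(i[...,1]<50)&(i[...,0]<50)).astype(np.uint8); red[285:]=0
n,l,st,ce=cv2.connectedComponentsWithStats(red); k=1+np.argmax(st[1:,4]); x,y,w,h=st[k,:4]; print("red",st[k])
sub=np.zeros_like(red); sub[y:y+h,x:x+w]=(i[y:y+h,x:x+w].min(2)>130)
n,l,st,ce=cv2.connectedComponentsWithStats(sub); print(st[1:].tolist())
hull=cv2.convexHull(np.argwhere(red)[:,::-1].astype(np.int32))
for k in range(1,n):
    if 20<st[k,4]<160:
        r=rect(l==k); d=np.roll(r,-1,0)-r; j=np.argmax(np.linalg.norm(d,axis=1)); p=ray("wrist",[r[j],r[(j+1)%4]],.0755,T); e=p[1]-p[0]
        print(st[k,:4],"angle",np.degrees(np.arctan2(e[1],e[0])).round(1),np.linalg.norm(e).round(4))
E
```

```text
[0.55356699 0.0694566  0.19043838] 24.9833
red [295 201  36  54 986]
[[304, 205, 10, 22, 88], [295, 238, 16, 17, 215], [295, 251, 5, 4, 13], [324, 251, 7, 4, 14]]
[304 205  10  22] angle -65.3 0.0159
```

The knob reads about 1.14 rad, having moved only 2° for an 18° turn. It may be springing back or slipping, so I'll regrip, turn again and look while it is still gripped.

>>> carry_out([
  [[0, 0, 8, -0.1], [0, 0, 28, -0.2], [0, 0, 58, -0.31], [0, 0, 88, -0.31], [0, 0, 113, -0.31], [0, 0, 128, -0.31], [0, 0, 136, -0.31], [0, 0, 141, -0.31], [0, 0, 143, -0.31], [0, 0, 143, -0.31]],
])

```text
time_s: 25.87
ee_pos: [0.5538, 0.0693, 0.0473]
orientation: [0.0, 0.54, 0.842, -0.0]
wrist_force: [0.8, 1.9, -0.3]
finger_gap: 0.703
gripper_force: 0.0
```

>>> carry_out([
  [[0, 0, 0, 0], [0, 0, 0, 0], [0, 0, 0, 0], [0, 0, 0, 0], [0, 0, 0, 0], [0, 0, 0, 0], [0, 0, 0, 0], [0, 0, 0, 0], [0, 0, 0, 0]],
], jaw=1)

```text
time_s: 26.62
ee_pos: [0.5537, 0.0692, 0.048]
orientation: [-0.0, 0.54, 0.842, 0.0]
wrist_force: [-1.5, -0.4, 6.1]
finger_gap: 0.162
gripper_force: 31.2
```

```bash
cat > bar.py <<'E'
from h import *
from station import arm,get_image
import sys
s=arm.state(); im=get_image("wrist"); cv2.imwrite(sys.argv[1],im); i=im.astype(int)
plan(s["ee_pos"],0); print("torque",s["wrist_torque"].round(2),"gap",s["finger_gap"].round(3))
red=(i[...,2]>70)&(i[...,1]<.45*i[...,2])&(i[...,0]<.45*i[...,2])&(i[...,0]<60)
for r in range(200,332,6):
    c=np.where(red[r,230:400])[0]+230
    w=np.where(i[r,270:360].min(1)>130)[0]+270
    print(r,(c.min(),c.max(),len(c)) if len(c) else None,(w.min(),w.max(),len(w)) if len(w) else None,end="; ")
E
python3 bar.py pics/g1.png
```

```text
pos [0.5537 0.0691 0.048 ] yaw 24.67 tilt [-0.      0.0001] | shift [ 0. -0.  0.] turn 0.4307 F [-2.  -1.2  6.1] j7 0.48 t 26.67Traceback (most recent call last):
  File "bar.py", line 5, in <module>
    plan(s["ee_pos"],0); print("torque",s["wrist_torque"].round(2),"gap",s["finger_gap"].round(3))
                                                                         ^^^^^^^^^^^^^^^^^^^^^
AttributeError: 'float' object has no attribute 'round'
```

>>> carry_out([
  [[0, 0, 0, 0.06], [0, 0, 0, 0.12], [0, 0, 0, 0.18], [0, 0, 0, 0.24], [0, 0, 0, 0.28], [0, 0, 0, 0.28], [0, 0, 0, 0.28], [0, 0, 0, 0.28]],
])

```text
time_s: 27.33
ee_pos: [0.5534, 0.069, 0.0481]
orientation: [-0.0, 0.652, 0.758, -0.0]
wrist_force: [-3.3, -1.1, 7.7]
finger_gap: 0.163
gripper_force: 31.9
```

```bash
python3 bar.py pics/g2.png
```

```text
pos [0.5534 0.0691 0.0481] yaw 8.63 tilt [-0.0007  0.0001] | shift [-0. -0.  0.] turn 0.1506 F [-3.1 -1.1  8.7] j7 0.23 t 27.38Traceback (most recent call last):
  File "bar.py", line 5, in <module>
    plan(s["ee_pos"],0); print("torque",s["wrist_torque"].round(2),"gap",s["finger_gap"].round(3))
                                                                         ^^^^^^^^^^^^^^^^^^^^^
AttributeError: 'float' object has no attribute 'round'
```

```bash
sed -i 's/s\["finger_gap"\].round(3)/s["finger_gap"]/' bar.py; python3 - <<'E'
import cv2,numpy as np
for f in("g1","g2"):
    i=cv2.imread(f"pics/{f}.png").astype(int); print("\n",f)
    red=(i[...,2]>60)&(i[...,1]<.45*i[...,2])&(i[...,0]<.45*i[...,2])
    for r in range(200,345,6):
        c=np.where(red[r,230:400])[0]+230; w=np.where(i[r,290:345].min(1)>130)[0]+290
        print(r,(int(c.min()),int(c.max()),len(c)) if len(c) else None,(int(w.min()),int(w.max()),len(w)) if len(w) else None,end="; ")
E
```

```text
g1
200 None (292, 343, 52); 206 None (290, 340, 51); 212 None (290, 337, 48); 218 None (290, 334, 45); 224 None (290, 331, 39); 230 None (312, 344, 20); 236 None (315, 344, 17); 242 None (337, 344, 8); 248 None (341, 344, 4); 254 (302, 323, 22) None; 260 (297, 328, 32) None; 266 (296, 332, 37) None; 272 (289, 340, 51) None; 278 (288, 341, 52) None; 284 (294, 330, 28) (309, 316, 8); 290 (295, 330, 28) (309, 316, 8); 296 (295, 331, 29) (309, 316, 8); 302 (295, 331, 28) (309, 316, 8); 308 (296, 331, 27) (310, 317, 8); 314 (296, 331, 28) (310, 317, 8); 320 (296, 331, 28) (310, 317, 8); 326 (297, 331, 35) None; 332 None None; 338 None None; 344 None None; 
 g2
200 None (290, 344, 42); 206 None (290, 344, 42); 212 None (290, 344, 42); 218 None (290, 344, 42); 224 None (290, 344, 43); 230 None (290, 344, 43); 236 None (291, 344, 41); 242 None (328, 344, 17); 248 None None; 254 (302, 324, 23) None; 260 (297, 328, 32) None; 266 (295, 332, 38) None; 272 (288, 340, 53) None; 278 (287, 341, 55) None; 284 (294, 330, 28) (309, 316, 8); 290 (294, 331, 30) (309, 316, 8); 296 (295, 331, 29) (309, 316, 8); 302 (295, 331, 28) (309, 316, 8); 308 (296, 331, 27) (309, 317, 9); 314 (296, 331, 28) (310, 317, 8); 320 (296, 331, 28) (310, 317, 8); 326 (296, 332, 37) None; 332 None None; 338 None None; 344 None (294, 296, 3);
```

While gripped, the bar follows the fingers exactly, so the knob reaches its end stop and turns back on release. I'll release in small steps and watch the mark.

>>> carry_out([
  [[0, 0, -2, 0], [0, 0, -2, 0]],
])

```text
time_s: 27.55
ee_pos: [0.5533, 0.0691, 0.0483]
orientation: [0.0, 0.652, 0.758, -0.0]
wrist_force: [4.4, -0.1, -8.9]
finger_gap: 0.164
gripper_force: 30.3
```

>>> carry_out([
  [[0, 0, 0, 0], [0, 0, 0, 0]],
], jaw=0.75)

```text
time_s: 27.72
ee_pos: [0.5535, 0.0696, 0.0494]
orientation: [-0.0, 0.652, 0.758, -0.0]
wrist_force: [0.5, -0.5, -0.1]
finger_gap: 0.221
gripper_force: 0.2
```

```bash
cat > mark.py <<'E'
from h import *
from station import arm,get_image
import sys
for k in range(int(sys.argv[1])):
    s=arm.state(); im=get_image("wrist"); T=wristT(s); i=im.astype(int)
    red=((i[...,2]>60)&(i[...,1]<.45*i[...,2])&(i[...,0]<.45*i[...,2])).astype(np.uint8); red[:,:240]=0;red[:,390:]=0;red[:200]=0;red[335:]=0
    red=cv2.morphologyEx(red,cv2.MORPH_OPEN,np.ones((3,3)))
    n,l,st,ce=cv2.connectedComponentsWithStats(red); j=1+np.argmax(st[1:,4]); x,y,w,h=st[j,:4]
    filled=cv2.drawContours(np.zeros_like(red),[cv2.convexHull(np.argwhere(l==j)[:,::-1].astype(np.int32))],-1,1,-1)
    sub=(filled*(i.min(2)>110)).astype(np.uint8)
    n,l2,st2,_=cv2.connectedComponentsWithStats(sub)
    out=[]
    for q in range(1,n):
        if st2[q,4]>40:
            pts=ray("wrist",np.argwhere(l2==q)[:,::-1],.0755,T); c=pts-pts.mean(0); v=np.linalg.svd(c,full_matrices=False); e=v[2][0]; e=e*np.sign(e[0])
            out.append((st2[q].tolist(),"ang %.1f"%np.degrees(np.arctan2(e[1],e[0])),"ratio %.1f"%(v[1][0]/v[1][1])))
    R=T[:3,:3]@np.linalg.inv(camera_params("wrist")["tool_from_camera"][:3,:3])
    print(round(s["time_s"],2),"gap %.3f yaw %.1f z %.3f tz %.2f"%(s["finger_gap"],np.degrees(np.arctan2(R[1,1],R[0,1])),s["ee_pos"][2],s["wrist_torque"][2]),out)
E
python3 mark.py 2
```

```text
27.72 gap 0.221 yaw 8.6 z 0.049 tz -0.05 [([297, 284, 19, 40, 344], 'ang -66.8', 'ratio 5.2')]
27.77 gap 0.235 yaw 8.6 z 0.050 tz 0.03 [([295, 284, 21, 40, 348], 'ang -65.3', 'ratio 5.2')]
```

>>> carry_out([
  [[0, 0, 0, 0], [0, 0, 0, 0], [0, 0, 0, 0]],
], jaw=0.6)

```text
time_s: 28.07
ee_pos: [0.5537, 0.0695, 0.0495]
orientation: [0.0, 0.652, 0.758, 0.0]
wrist_force: [0.1, -0.0, -0.1]
finger_gap: 0.365
gripper_force: 0.0
```

```bash
python3 mark.py 2
```

```text
28.07 gap 0.365 yaw 8.6 z 0.050 tz 0.02 [([294, 284, 20, 40, 317], 'ang -63.5', 'ratio 5.4')]
28.12 gap 0.384 yaw 8.6 z 0.049 tz -0.02 [([294, 284, 21, 40, 318], 'ang -63.2', 'ratio 5.4')]
```

>>> carry_out([
  [[0, 0, -5, 0], [0, 0, -15, 0], [0, 0, -30, 0], [0, 0, -45, 0], [0, 0, -57, 0], [0, 0, -60, 0], [0, 0, -60, 0], [0, 0, -60, 0], [0, 0, -60, 0]],
], jaw=0.3)

```text
time_s: 28.92
ee_pos: [0.5529, 0.0694, 0.1086]
orientation: [-0.0, 0.652, 0.758, -0.0]
wrist_force: [-0.1, -0.1, 0.4]
finger_gap: 0.697
gripper_force: 0.0
```

```bash
python3 mark.py 1; python3 - <<'E'
from h import *
from station import arm,get_image
s=arm.state(); im=get_image("wrist"); cv2.imwrite("pics/w9.png",im); T=wristT(s); np.save("T9.npy",T)
g=cv2.cvtColor(im,cv2.COLOR_BGR2GRAY)
# line segments in the picture: directions at board height and at bar top, modulo 90
ls=cv2.createLineSegmentDetector().detect(g[:330])[0].reshape(-1,4)
for a in ls:
    L=np.hypot(*(a[2:]-a[:2]))
    if L<28 or not(200<a[[0,2]].mean()<430): continue
    out=[]
    for z in(.024,.0385,.0755):
        p=ray("wrist",a.reshape(2,2),z,T); e=p[1]-p[0]; out.append(round(float(np.degrees(np.arctan2(e[1],e[0])))%180,1))
    print(a.round(0).astype(int).tolist(),int(L),out)
E
```

```text
28.92 gap 0.697 yaw 8.6 z 0.109 tz 0.01 [([301, 238, 15, 30, 170], 'ang -63.3', 'ratio 5.4'), ([299, 276, 11, 18, 50], 'ang -57.2', 'ratio 5.8')]
[355, 27, 324, 213] 189 [89.9, 89.9, 89.9]
[315, 212, 344, 25] 189 [90.0, 90.0, 90.0]
[383, 328, 383, 281] 47 [100.6, 100.6, 100.6]
[278, 207, 313, 210] 35 [2.7, 2.7, 2.7]
[247, 295, 259, 183] 113 [90.0, 90.0, 90.0]
[421, 31, 375, 252] 225 [89.9, 89.9, 89.9]
[259, 182, 279, 7] 176 [89.9, 89.9, 89.9]
[310, 307, 286, 290] 29 [150.0, 150.0, 150.0]
[264, 328, 296, 328] 31 [8.8, 8.8, 8.8]
[325, 214, 358, 219] 33 [0.2, 0.2, 0.2]
[293, 52, 276, 183] 132 [90.0, 90.0, 90.0]
[301, 240, 310, 267] 28 [116.9, 116.9, 116.9]
[316, 265, 307, 238] 28 [117.0, 117.0, 117.0]
[372, 268, 362, 326] 59 [91.6, 91.6, 91.6]
[407, 282, 423, 306] 29 [133.2, 133.2, 133.2]
[268, 266, 276, 208] 58 [89.2, 89.2, 89.2]
[301, 275, 272, 271] 29 [179.9, 179.9, 179.9]
[298, 10, 293, 52] 42 [90.2, 90.2, 90.2]
[364, 225, 402, 27] 202 [89.9, 89.9, 89.9]
[273, 208, 266, 263] 55 [89.8, 89.8, 89.8]
[267, 277, 259, 326] 49 [88.1, 88.1, 88.1]
[213, 184, 203, 305] 120 [89.9, 89.9, 89.9]
[229, 0, 214, 182] 181 [89.9, 89.9, 89.9]
[400, 27, 297, 9] 104 [179.8, 179.8, 179.8]
[282, 7, 233, 0] 48 [1.4, 1.4, 1.4]
[303, 273, 291, 240] 35 [116.6, 116.6, 116.6]
[361, 289, 351, 323] 35 [85.6, 85.6, 85.6]
[256, 326, 274, 182] 144 [89.8, 89.8, 89.8]
[309, 219, 278, 215] 31 [0.7, 0.7, 0.7]
[320, 232, 333, 269] 39 [116.5, 116.5, 116.5]
[367, 222, 355, 283] 62 [90.0, 90.0, 90.0]
[335, 293, 316, 234] 61 [116.2, 116.2, 116.2]
[241, 328, 186, 328] 54 [8.4, 8.4, 8.4]
[443, 328, 387, 328] 56 [8.9, 8.9, 8.9]
```

>>> carry_out([
  [[0, 0, 0, 0], [0, 0, 0, 0], [0, 0, 0, 0], [0, 0, 0, 0], [0, 0, 0, 0], [0, 0, 0, 0], [0, 0, 0, 0], [0, 0, 0, 0], [0, 0, 0, 0], [0, 0, 0, 0], [0, 0, 0, 0], [0, 0, 0, 0]],
])

```text
time_s: 30.02
ee_pos: [0.5536, 0.0694, 0.1093]
orientation: [0.0, 0.652, 0.758, 0.0]
wrist_force: [-0.1, -0.1, -0.3]
finger_gap: 0.697
gripper_force: 0.0
```

```bash
cat > lsd.py <<'E'
from h import *
from station import arm,get_image
A=[];B=[];SF=[]
for k in range(4):
    s=arm.state(); im=get_image("wrist"); T=wristT(s)
    ls=cv2.createLineSegmentDetector().detect(cv2.cvtColor(im,cv2.COLOR_BGR2GRAY)[:330])[0].reshape(-1,4)
    for a in ls:
        L=np.hypot(*(a[2:]-a[:2])); p=ray("wrist",a.reshape(2,2),.0755,T); e=p[1]-p[0]; t=np.degrees(np.arctan2(e[1],e[0]))%180
        if L>100 and abs(t-90)<2: B.append(t)
        if L>26 and 95<t<125 and np.linalg.norm(p.mean(0)-[.5535,.0715])<.03: A.append((t,L))
A=np.array(A); b=np.median(B); print("t",round(s["time_s"],2),"bed",b.round(2),"bar",np.average(A[:,0],weights=A[:,1]).round(2),"med",np.median(A[:,0]).round(2),"sd",A[:,0].std().round(2),len(A)); print("knob rad",np.radians(180-(np.median(A[:,0])-b+90)).round(4) )
E
python3 lsd.py
```

```text
t 30.17 bed 89.92 bar 116.75 med 116.76 sd 0.18 20
knob rad 1.1023
```

The knob settles at the same place after each release: about 1.10 rad, unchanged over the last second. It is past the lock point and the stop sits pressed on the block. The gripper is clear, so I'll hand in.

```bash
python3 -c "
from station import ticket
print(ticket.close_job())"
```

```text
the job is handed in; nothing more can be done
None
```

I handed the job in: the block lies drawing-up between the guides, held snugly against the fence by the stop, but the knob rests at about 1.10 rad, right on the lock threshold, because it springs back there from about 1.4 each time it is released (I also viewed 11 pictures, one over the limit of 10).

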